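# Store spare nozzle caps in the keyed bayonet canister

### The job

Put the two loose yellow nozzle caps into the clear canister, one at a time through its narrow neck. Then close the canister with its black lid: the lid goes down over the neck only with its red pointer at the green mark; when it is fully down, turn it clockwise to the red mark so that it locks, and let go. Leave the other things on the bench where they are.

Things in the scene. Friction and masses are not known exactly. Their poses are not given: they have to be found in the camera images.
- canister: Clear round canister, 110 mm across, fixed to the bench on a 128 mm steel flange. Origin at the centre of its underside, z up. A sloping shoulder rises from 110 to 122 mm; on it stands a grey neck, outer diameter 53 mm, bore 36 mm, rim at 146 mm. The floor inside is at 8 mm.
- canister_mouth (a point): Centre of the neck's mouth, at rim height (146 mm above the bench). 2 to 8 mm below the rim two ears stick out to 31 mm from the axis: a wide one (60 degrees) centred on the canister's +x, a narrow one (36 degrees) on -x. A small stop under the wide ear limits the lid's turn to about 55 degrees.
- open_mark (a point): Just outside the closed lid's edge, 45 mm from the canister's axis in its +x direction, 130 mm up: directly over the green mark on the shoulder. The lid's pointer must be here when the lid goes down.
- lock_mark (a point): The same over the red mark on the shoulder, 50 degrees clockwise (seen from above) from the green one. The lid's pointer must be here when locked.
- lid: Black lid, 74 mm across, lying right way up on the bench, 50 to 100 g. Origin at the centre of its underside, z up. Flat top at 20 mm. Its hollow is 16 mm deep, 67 mm across; round the opening (0 to 6 mm) runs an inward rim to 28.5 mm from the axis, broken by a 72 degree notch at +x and a 48 degree one at -x for the canister's wide and narrow ears (about 4 degrees and 2 mm to spare).
- lid_pointer (a point): 45 mm from the lid's axis in its +x direction (the red-ended side), level with its underside. Fully down, the lid's underside is 130 mm above the bench, its top resting on the neck's rim; out of line it stops on the ears 14 mm higher. Once down it turns easily clockwise, rim under the ears, with 2 mm of play up and down.
- lid_grip (a point): On the lid's axis, 42 mm above its underside: middle of the bar grip on the lid's top, which runs along the lid's x: 56 mm long, 14 mm wide, from 20 to 46 mm height, red at its +x end. Pinch it across the lid's y.
- cap_a: Yellow nozzle cap, round, 24 mm across at its widest, about 9 mm up, tapering above, 23 mm tall, standing on the bench. Origin at the centre of its underside. 12 g.
- cap_b: A second yellow nozzle cap, the same as cap_a.
- blue_can: Bystander: small blue can, 68 mm across, 62 mm tall. Origin under its centre (so for all bystanders).
- castor: Bystander: loose black castor, 45 x 56 mm, 36 mm tall.
- tape_roll: Bystander: roll of black tape lying flat, 53 mm across, 19 mm tall.
- white_offcut: Bystander: white offcut, 19 x 41 mm, 10 mm tall.
- glue: Bystander: glue bottle with orange nozzle, 36 x 50 mm, 169 mm tall, behind the canister.
- dowel_pack: Bystander: tall green packet, 58 x 38 mm, 134 mm tall, behind the canister. Other things fixed round the work: a low carton (60 mm) and a white carton (124 mm) at the left; a dark wooden chest between robot and work, about 240 mm tall, whose far corner is 0.38 m ahead of the base; basket, tins, case and bucket up to 155 mm tall along the back.
Not all that is in view belongs to the job. Several things look just like the lid: the one meant starts farthest to the robot's left.

How it is judged (in metres and radians):
On the way, in this order (a step that is already met when the one before it is completed fails the run):
1. one yellow cap is in the canister (((horizontal distance between cap_a and canister below 0.055 m and height (world z) of cap_a below 0.105 m) or (horizontal distance between cap_b and canister below 0.055 m and height (world z) of cap_b below 0.105 m))), for 0.1 s.
2. both yellow caps are in the canister (horizontal distance between each of cap_a, cap_b and canister below 0.055 m and height (world z) of each of cap_a, cap_b below 0.105 m), for 0.1 s.
3. the lid is fully down on the neck, its pointer at the green mark (horizontal distance between lid and canister below 0.005 m and z of lid in the frame of canister below 0.135 m and angle between lid's own z axis and vertical below 0.1 rad and horizontal distance between lid_pointer and open_mark below 0.01 m), for 0.1 s.
At the end, for the whole second after the job is handed in: Both yellow caps lie inside the canister; the lid is down over the neck (underside no more than 5 mm above fully down, centred within 5 mm, level), turned so that its pointer is within 9 mm (about 11 degrees) of the red mark, and at rest (all of step 2 and horizontal distance between lid and canister below 0.005 m and z of lid in the frame of canister below 0.135 m and angle between lid's own z axis and vertical below 0.1 rad and horizontal distance between lid_pointer and lock_mark below 0.009 m and linear speed of lid below 0.02 m/s); the robot touches nothing.
It fails at once if a bystander (blue can, castor, tape roll, white offcut, glue bottle, green packet) is moved more than 40 mm (distance of any of blue_can, castor, tape_roll, white_offcut, glue, dowel_pack from where it was at the start of the episode above 0.04 m).
It fails at once if the glue bottle, green packet or blue can is tipped over (angle between any of glue, dowel_pack, blue_can's own z axis and vertical above 0.5 rad).
It also fails if it takes over 72 s, if anything falls off the work surface, if the arm or the gripper's body presses on something with over 40 N, if the wrist force passes 120 N, or if a joint passes its speed limit or range.

### The arm

A 6-joint arm with a two-finger parallel gripper is mounted at the origin on the work surface; the furniture and walls round the work are solid. World frame = base frame: x ahead of the robot, y to its left, z up, the work surface at z = 0. Lengths are in m, angles in degrees, forces in N, time in s.
With the tool pointing down it reaches from about 0.375 to 0.925 m from the base axis. Payload 5.7 kg.
Tool frame: the origin (TCP) lies on the centre line of the jaws, within the pads' length; the fingertips stand 19 mm ahead of it and the grasp point (between the pads) is the TCP (ctrl.tip_reach is the distance from the TCP to the fingertips, in m); z points along the fingers, y is the line along which they close (so a half turn about z gives the same grasp; the last joint's range is limited). The gripper opens to 85 mm and grips with 20 to 120 N. Pads are 22 mm wide; open, the fingers measure 114 mm over their backs; the gripper's body (76 mm by 85 mm) begins 54 mm behind the grasp point. The pads swing forward as they close: fully open they stand 13 mm farther back than shut.
Start: joints at [67.088, 20.558, 86.54, -0, 72.909, -6.595], TCP at [0.169, 0.576, 0.25] pointing down, gripper open.
Joint ranges: [-170.27, 170.27], [-57.76, 135], [12.27, 136.19], [-55.21, 235.2], [11.17, 155.16], [-170.74, 170.74]. Speed limits (degrees/s): [136.94, 136.94, 180, 180, 180, 180].

### API

Orientations are given as [roll, pitch, yaw] about the fixed x, y, z axes, in that order (R = Rz(yaw) Ry(pitch) Rx(roll)).
In Python, from rig import ctrl gives the robot as it stands. Calls block until the motion is done:
- ctrl.move_to(position, orientation): joint-space move of the TCP to a pose.
- ctrl.move_linear(position, v=0.15, orientation=None): straight line of the TCP; orientation=None keeps the orientation; v is the mean speed in m/s.
- ctrl.move_joints(angles): joint-space move.
- ctrl.grip(opening, squeeze=None): finger opening in m; squeeze is the grip in N (None keeps the last); returns when the fingers have stopped.
- ctrl.hold(seconds).
- ctrl.inverse_kinematics(position, orientation): joint angles nearest the present ones, or None.
- ctrl.state(): the state.
- ctrl.capture(name): name is "scene" or "top" or "wrist"; returns a dict with "pixels" (400x640x3 uint8, red, green, blue), "mtx" (3x3 intrinsics, pixels), "R" (3x3) and "t" (3): a world point X has camera coordinates R X + t. Camera axes: x right, y down, z forward; pixel columns grow to the right and rows downward; lengths in m; the calibration is good to about 2 mm. A picture is of the moment at which its call begins. There is no depth.
A pose or a line that the arm cannot do raises ctrl.IKError and nothing moves.
- ctrl.hand_in(): hands the job in; it is judged then, once.
Trained networks look in the newest picture that a camera, given by its name, has taken for a name from the list of things; names that differ only in an ending like _2 or _b are one class to them, and where a whole thing is asked for, a point or a joint stands for the part that bears it (a point fixed in the world has none). Each returns a list of dicts, best first, with "confidence" (0 to 1); they miss things now and then, are a little off and sometimes report something else, mostly with a low value. They report only what shows in the picture. A call takes as long as a camera call. They do not tell look-alikes from the thing itself.
- ctrl.boxes_of(camera, label): "box" ([left, top, right, bottom] in pixels, round what is visible of it).
- ctrl.place_of(camera, label): "centre" ([column, row] in pixels: a listed point, or the origin of a listed thing).
The state is a dict: "t": time; "joint_pos": joint angles; "qvel": joint speeds; "effort": joint torques, N m; "ee_pos": TCP position; "eef_rot": TCP orientation; "contact_force": force on the tool from outside, world axes, zero at the start; "moment": the same for the moment, N m; "finger_gap": finger opening in m; "grasp_force": force on a finger pad.
Only numpy, scipy, OpenCV 4.12 (cv2) and the standard library are available. Lean on these libraries where they do the work, as an engineer would, in place of code of your own. Each camera call takes 0.05 s, during which the arm holds its last target. There are 200 camera calls.

## Working session

There is one attempt and no reset: what is moved stays moved. The work goes in short steps, each a Python script; the robot and the scene stay as the last script left them, time stands still between calls to the robot, and variables do not carry over. Pictures are saved under pics/ and viewed, at most 10 in all, crops included, and the job is handed in when it is done.

```bash
ls; mkdir -p pics; python3 - <<'E'
from rig import ctrl
import cv2,json
s=ctrl.state();print({k:s[k] for k in('t','ee_pos','eef_rot','finger_gap')})
for c in('scene','top'):
    d=ctrl.capture(c);cv2.imwrite(f'pics/{c}0.png',d['pixels'][:,:,::-1])
    print(c,d['mtx'].tolist(),d['R'].tolist(),d['t'].tolist())
    for l in('lid','lid_pointer','lid_grip','cap_a','canister','canister_mouth','open_mark','lock_mark','castor','blue_can','tape_roll','white_offcut','glue','dowel_pack'):
        print(l,[([round(float(v)) for v in p['centre']],round(float(p['confidence']),2)) for p in ctrl.place_of(c,l)][:6])
E
```

```text
pics
{'t': 0.0, 'ee_pos': array([0.16832488, 0.57519807, 0.24942727]), 'eef_rot': array([-1.79890788e+02, -1.27191282e-02,  1.63680784e+02]), 'finger_gap': 0.08566307866525819}
scene [[394.3859866233343, 0.0, 321.90485531827767], [0.0, 394.3859866233343, 205.77766734054825], [0.0, 0.0, 1.0]] [[0.819840219780167, -0.5724098949364531, 0.014454279976749508], [-0.3831021587959575, -0.5671136271491903, -0.7291192425300309], [0.42555228815820556, 0.5922238141788357, -0.6842340271886423]] [-0.4472750379630876, 0.2920777613321394, 0.8775221517430921]
lid [([238, 184], 0.75), ([212, 209], 0.58)]
lid_pointer [([233, 185], 0.73), ([222, 188], 0.62), ([199, 210], 0.52)]
lid_grip [([233, 177], 0.69)]
cap_a [([289, 175], 0.17)]
canister [([342, 200], 0.61)]
canister_mouth [([344, 165], 0.6), ([409, 226], 0.58)]
open_mark [([356, 161], 0.63)]
lock_mark [([359, 167], 0.85)]
castor [([421, 309], 0.86)]
blue_can [([370, 273], 0.91)]
tape_roll [([290, 177], 0.59), ([309, 245], 0.29)]
white_offcut [([311, 243], 0.5)]
glue [([358, 176], 0.74)]
dowel_pack [([409, 224], 0.97)]
top [[391.11107695309835, 0.0
[... 412 characters left out ...]
76)]
lid_pointer [([280, 282], 0.87), ([211, 249], 0.79), ([232, 280], 0.7), ([298, 165], 0.27)]
lid_grip [([283, 268], 0.84), ([236, 270], 0.68), ([210, 236], 0.65), ([274, 132], 0.41)]
cap_a [([413, 222], 0.62), ([274, 230], 0.51), ([349, 128], 0.44), ([298, 165], 0.2)]
canister [([294, 168], 0.88)]
canister_mouth [([293, 151], 0.56)]
open_mark [([287, 140], 0.98)]
lock_mark [([210, 247], 0.58), ([304, 143], 0.56)]
castor [([419, 184], 0.59)]
blue_can [([375, 192], 0.9), ([295, 164], 0.65)]
tape_roll [([241, 186], 0.49)]
white_offcut [([324, 216], 0.55)]
glue [([276, 131], 0.74), ([305, 143], 0.28), ([218, 234], 0.21)]
dowel_pack [([349, 125], 0.67), ([377, 193], 0.65), ([211, 235], 0.42)]
```

```bash
python3 - <<'E'
import cv2
t=cv2.imread('pics/top0.png');s=cv2.imread('pics/scene0.png')
cv2.imwrite('pics/c1.png',cv2.resize(t[100:300,180:440],None,fx=3,fy=3,interpolation=cv2.INTER_CUBIC))
cv2.imwrite('pics/c2.png',cv2.resize(s[130:330,180:440],None,fx=3,fy=3,interpolation=cv2.INTER_CUBIC))
E
```

```text
(no output)
```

View pics/c1.png

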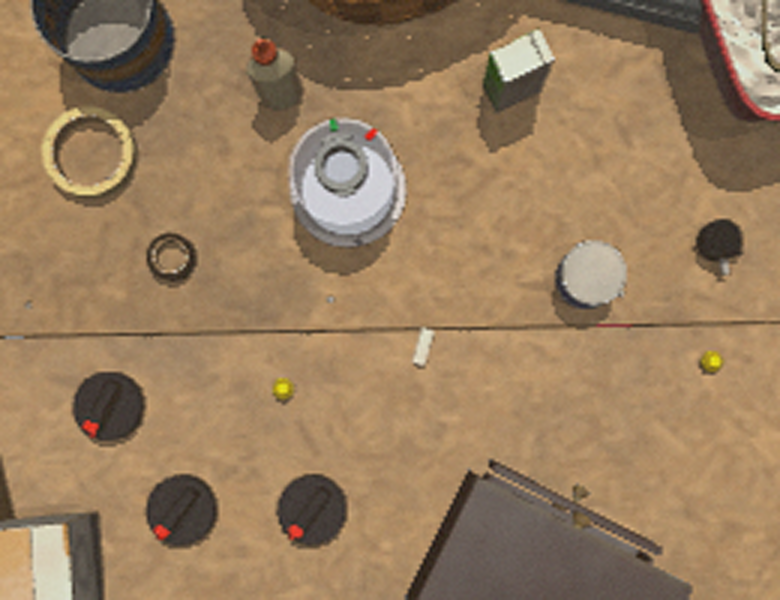

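View pics/c2.png

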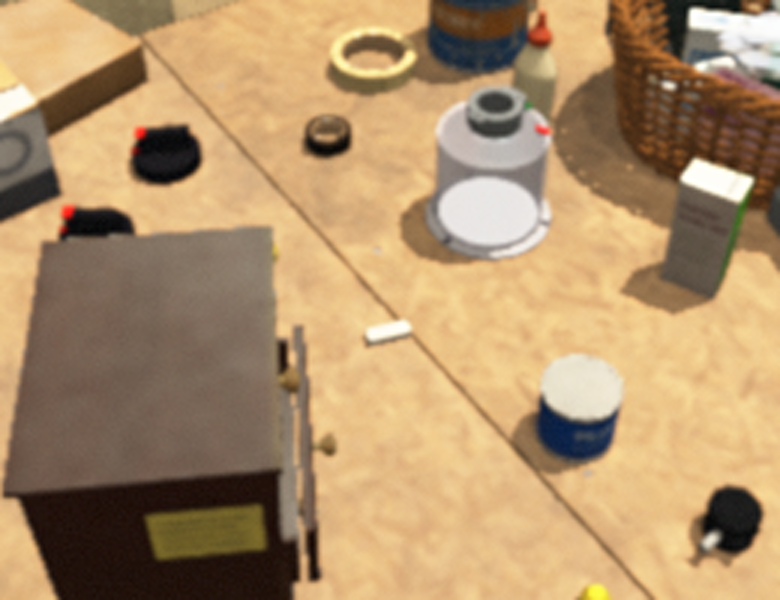

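Top view: three identical lids, at pixels (216,236), (240,270) and (284,270). World +y (robot's left) is toward smaller columns, so the lid meant is (216,236), with its red end toward the lower left. The enlarged crop confirms this. The caps are at (274,230) and (417,220), the neck at about (294,154), green mark (291,142) and red mark (304,144).

```bash
python3 - <<'E'
from h import *
ctrl.move_joints(ctrl.inverse_kinematics([.30,.45,.30],[180,0,120]))
ctrl.move_to([.456,.151,.18],[180,0,90]); ctrl.grip(.05,30)
d=ctrl.capture('wrist');show(d,'w1');print(ctrl.state()['t'],ctrl.state()['ee_pos'],d['R'].round(3).tolist(),(-d['R'].T@d['t']).round(3))
print(see('wrist','cap_a',0,d))
hsv=cv2.cvtColor(d['pixels'],cv2.COLOR_RGB2HSV);m=cv2.inRange(hsv,(22,120,80),(35,255,255))
n,l,st,c=cv2.connectedComponentsWithStats(m)
for i in range(1,n):
    if st[i,4]>60:print(st[i],c[i],ray(d,c[i],.011))
E
```

```text
4.1583 [0.45600961 0.15115457 0.1800745 ] [[1.0, 0.0, 0.001], [-0.0, -0.953, 0.302], [0.001, -0.302, -0.953]] [0.456 0.229 0.304]
[([0.4584, 0.151], 0.84)]
[312 169  28  28 626] [325.50479233 182.68210863] [0.45855785 0.1516522  0.011     ]
```

View pics/w1.png

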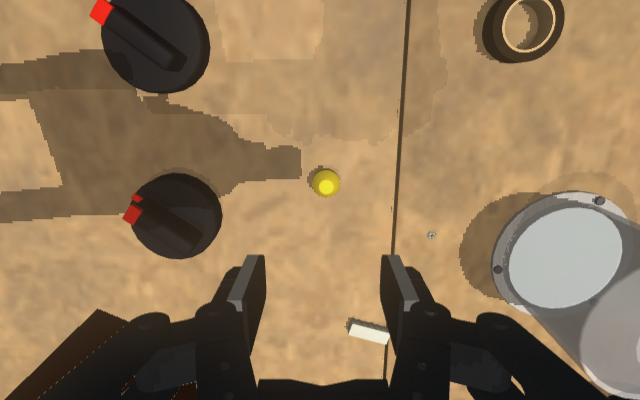

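The wrist view shows the cap at (325,183), clear of everything around it, and the fingers pass on both sides. I'll pick it up.

```bash
python3 - <<'E'
from h import *
ctrl.move_linear([.4585,.1515,.05],v=.2);ctrl.move_linear([.4585,.1515,.023],v=.08)
print(ctrl.grip(.0,30));s=ctrl.state();print(s['t'],s['finger_gap'],s['grasp_force'],s['ee_pos'],s['contact_force'])
ctrl.move_linear([.4585,.1515,.24],v=.25)
ctrl.move_to([.60,.077,.25],[180,0,0]);
s=ctrl.state();print(s['t'],s['finger_gap'],s['grasp_force'],s['ee_pos'])
d=ctrl.capture('wrist');show(d,'w2')
for l,z in(('canister_mouth',.146),('open_mark',.13),('lock_mark',.13),('canister',0)):print(l,see('wrist',l,z,d))
d=ctrl.capture('top')
for l,z in(('canister_mouth',.146),('open_mark',.13),('lock_mark',.13),('canister',0)):print(l,see('top',l,z,d))
E
```

```text
False
5.8583 0.02123291959189373 29.248988867620938 [0.45881696 0.15159608 0.02362391] [-0.52175718  0.29317598  5.57547825]
8.1417 0.02099464056826186 29.349045679264236 [0.59918765 0.07716283 0.24894122]
canister_mouth [([0.6746, 0.0776], 0.75)]
open_mark [([0.7225, 0.0869], 0.86), ([0.5607, 0.0259], 0.38), ([0.6291, 0.2041], 0.36)]
lock_mark [([0.7118, 0.0523], 0.73)]
canister [([0.6805, 0.0807], 0.9)]
canister_mouth []
open_mark []
lock_mark []
canister []
```

View pics/w2.png

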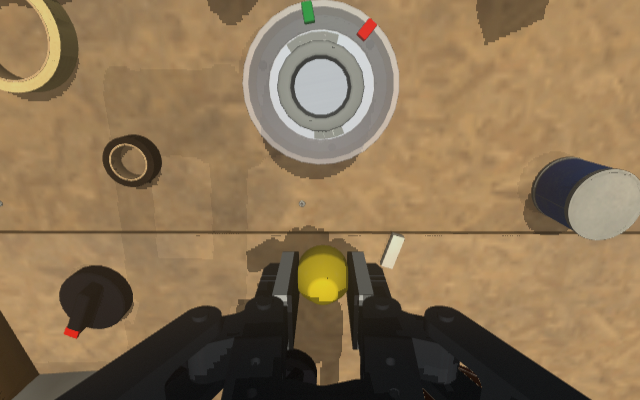

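The wrist view shows the cap held. The bore centre is at about (320,87), the green mark at (308,12) and the red mark at (367,28).

```bash
python3 - <<'E'
from h import *
ctrl.move_to([.60,.077,.25],[180,0,0])
d=ctrl.capture('wrist')
for n,p,z in(('bore',(320,87),.146),('green',(308,12),.116),('red',(367,28),.116),('wide',(313,40),.144),('narrow',(328,132),.144)):print(n,ray(d,p,z).round(4))
m=ray(d,(320,87),.146)
ctrl.move_linear([m[0],m[1],.22],v=.2);ctrl.move_linear([m[0],m[1],.168],v=.1)
s=ctrl.state();print(s['contact_force'])
ctrl.grip(.05);ctrl.hold(.2)
ctrl.move_linear([m[0],m[1],.25],v=.25);
ctrl.move_linear([.60,.077,.25],v=.25)
d=ctrl.capture('wrist');show(d,'w3');print(ctrl.state()['t'],see('wrist','cap_a',.02,d))
ctrl.move_to([.477,-.31,.18],[180,0,90])
d=ctrl.capture('wrist')
hsv=cv2.cvtColor(d['pixels'],cv2.COLOR_RGB2HSV);mm=cv2.inRange(hsv,(22,120,80),(35,255,255))
n,l,st,c=cv2.connectedComponentsWithStats(mm)
for i in range(1,n):
    if st[i,4]>60:print(st[i],c[i],ray(d,c[i],.011))
print(see('wrist','cap_b',0,d),ctrl.state()['t'])
E
```

```text
bore [0.6773 0.0785 0.146 ]
green [0.7235 0.0864 0.116 ]
red [0.714  0.0479 0.116 ]
wide [0.7037 0.0826 0.144 ]
narrow [0.6501 0.0735 0.144 ]
[ 0.25739657  0.21950291 -0.04681885]
11.75 [([0.6786, 0.0775], 0.95)]
[311 174  28  29 623] [324.65329053 188.19582665] [ 0.47927881 -0.31420897  0.011     ]
[([0.4774, -0.317], 0.73)] 13.8667
```

View pics/w3.png

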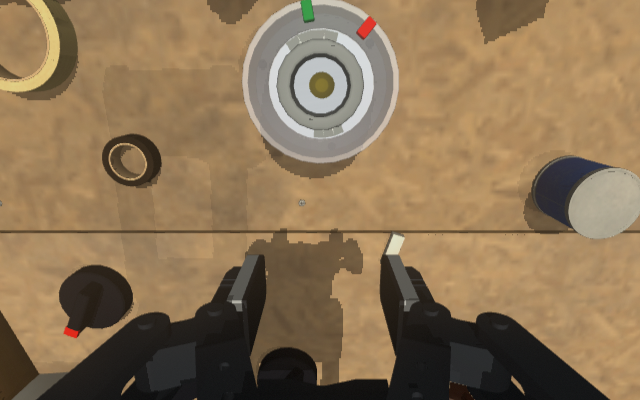

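The first cap is inside, visible through the bore at (322,85). Now the second.

```bash
python3 - <<'E'
from h import *
p=[.4793,-.3143]
ctrl.move_linear(p+[.05],v=.2);ctrl.move_linear(p+[.023],v=.08)
ctrl.grip(.0,30);s=ctrl.state();print(s['t'],s['finger_gap'],s['grasp_force'],s['ee_pos'],s['contact_force'])
ctrl.move_linear(p+[.26],v=.3)
m=[.6773,.0785]
ctrl.move_to(m+[.25],[180,0,0]);s=ctrl.state();print(s['t'],s['finger_gap'])
ctrl.move_linear(m+[.168],v=.12);print(ctrl.state()['contact_force'])
ctrl.grip(.05);ctrl.hold(.2)
ctrl.move_linear(m+[.25],v=.25)
ctrl.move_to([.60,.0655,.25],[180,0,9.6]);ctrl.hold(.2)   # camera square to the canister's x
d=ctrl.capture('wrist');show(d,'w4');print(ctrl.state()['t'],see('wrist','cap_a',.02,d))
for l,z in(('canister_mouth',.146),('open_mark',.13),('lock_mark',.13)):print(l,see('wrist',l,z,d))
yaw=141; a=np.radians(yaw); g=np.array([.44,.337])
v=g-.0*np.array([np.cos(a),np.sin(a)])
ctrl.move_to([v[0],v[1],.2],[180,0,yaw]);ctrl.hold(.2)
d=ctrl.capture('wrist');show(d,'w5');print(ctrl.state()['t'],ctrl.state()['joint_pos'])
for l,z in(('lid',0),('lid_grip',.042),('lid_pointer',0)):print(l,see('wrist',l,z,d))
E
python3 -c "
import cv2,numpy as np
cv2.imwrite('pics/w45.png',np.vstack([cv2.imread('pics/w4.png')[:200],cv2.imread('pics/w5.png')]))"
```

```text
15.5167 0.021084606162562115 29.41349762630125 [ 0.47957901 -0.31454844  0.02358817] [-0.75567233  1.29357697  4.18592516]
18.425 0.020842327272540418
[0.26471423 0.67143475 0.40864993]
20.9833 [([0.6766, 0.0838], 0.88), ([0.681, 0.0773], 0.46)]
canister_mouth [([0.6749, 0.0776], 0.77)]
open_mark [([0.5263, 0.2477], 0.71), ([0.7221, 0.0861], 0.66)]
lock_mark [([0.7115, 0.0505], 0.76)]
22.9833 [ 3.02554475e+01  1.97799375e+01  9.56921841e+01 -4.60348042e-03
  6.45147752e+01 -2.06774569e+01]
lid [([0.4449, 0.3415], 0.97), ([0.3283, 0.1226], 0.9), ([0.3288, 0.2564], 0.88)]
lid_grip [([0.4416, 0.3399], 0.91), ([0.3313, 0.1212], 0.68), ([0.3307, 0.2586], 0.63)]
lid_pointer [([0.2948, 0.2883], 0.97), ([0.405, 0.3582], 0.95), ([0.2934, 0.1486], 0.62)]
```

View pics/w45.png

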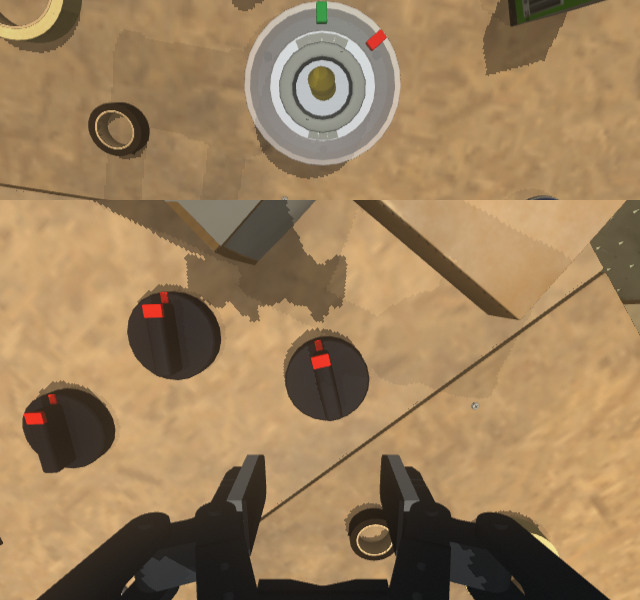

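Both caps are inside (yellow at (321,82), one behind the other), and at yaw 9.6° the green mark is straight ahead. The target lid is at (327,178) in the wrist image, the rightmost of the three there. Its bar is turned about 15° from the tool axis, so I'll line up and measure more finely.

```bash
cat >> h.py <<'E'
from scipy.optimize import minimize
def lidpts(x,y,yaw,z0=0):
    c,s=np.cos(yaw),np.sin(yaw);th=np.linspace(0,2*np.pi,90)
    disc=[[.037*np.cos(t),.037*np.sin(t),z] for z in(0,.02) for t in th]
    bar=[[sx*.028,sy*.007,z] for sx in(1,-1) for sy in(1,-1) for z in(.02,.046)]
    T=lambda P:np.array([[x+c*p[0]-s*p[1],y+s*p[0]+c*p[1],z0+p[2]] for p in P])
    return T(disc),T(bar)
def lidmask(d,x,y,yaw,z0=0):
    S=4;m=np.zeros((400*S,640*S),np.uint8)
    for P in lidpts(x,y,yaw,z0):
        q=np.array([proj(d,p) for p in P]);h=cv2.convexHull(((q+.5)*S).astype(np.int32));cv2.fillConvexPoly(m,h,255)
    return cv2.resize(m,(640,400),interpolation=cv2.INTER_AREA)/255.
def fitlid(d,x,y,yaw):
    img=d['pixels'];hsv=cv2.cvtColor(img,cv2.COLOR_RGB2HSV)
    m=((hsv[...,2]<75)&(hsv[...,1]<100))|cv2.inRange(hsv,(0,170,100),(6,255,255)).astype(bool)|cv2.inRange(hsv,(174,170,100),(180,255,255)).astype(bool)
    ctr=proj(d,[x,y,.02]).astype(int);r=70
    win=np.zeros((400,640),bool);win[max(0,ctr[1]-r):ctr[1]+r,max(0,ctr[0]-r):ctr[0]+r]=True
    n,l,st,c=cv2.connectedComponentsWithStats((m&win).astype(np.uint8))
    m=(l==1+np.argmax(st[1:,4])).astype(float)
    f=lambda v:np.abs(lidmask(d,v[0],v[1],yaw)-m).sum()
    o=minimize(f,[x,y],method='Nelder-Mead',options=dict(initial_simplex=[[x,y],[x+.006,y],[x,y+.006]],xatol=1e-4,fatol=.5))
    return o.x,o.fun,m.sum(),m
E
python3 - <<'E'
from h import *
d=ctrl.capture('top')
yaw=156;g=np.array([.443,.340])
ctrl.move_to([g[0],g[1],.2],[180,0,yaw]);ctrl.hold(.2)
d=ctrl.capture('wrist')
for l,z in(('lid',0),('lid_grip',.042),('lid_pointer',0)):print(l,see('wrist',l,z,d)[:2])
x,e,a,m=fitlid(d,g[0],g[1],np.radians(yaw));print(x,e,a,ctrl.state()['t'])
c=proj(d,[x[0],x[1],.02]).astype(int);im=d['pixels'][:,:,::-1].copy()
for P in lidpts(x[0],x[1],np.radians(yaw)):
    for p in P:cv2.circle(im,tuple(int(round(k)) for k in proj(d,p)),0,(0,255,0),-1)
cr=im[c[1]-70:c[1]+70,c[0]-90:c[0]+90];mc=cv2.cvtColor((m*255).astype(np.uint8),cv2.COLOR_GRAY2BGR)[c[1]-70:c[1]+70,c[0]-90:c[0]+90]
cv2.imwrite('pics/lid6.png',cv2.resize(np.vstack([cr,mc]),None,fx=2,fy=2,interpolation=cv2.INTER_NEAREST))
hsv=cv2.cvtColor(d['pixels'],cv2.COLOR_RGB2HSV);r=cv2.inRange(hsv,(0,170,100),(6,255,255))
n,l,st,cc=cv2.connectedComponentsWithStats(r);print([(cc[i].round(1).tolist(),st[i,4]) for i in range(1,n) if st[i,4]>20])
E
```

```text
lid [([0.4434, 0.3415], 0.74), ([0.3247, 0.1231], 0.69)]
lid_grip [([0.4448, 0.34], 0.97), ([0.3328, 0.2599], 0.92)]
lid_pointer [([0.2937, 0.1497], 0.95), ([0.2947, 0.2854], 0.8)]
[0.44397064 0.33869906] 514.7725490196078 5199.0 23.9417
[([171.3, 63.1], np.int32(407)), ([34.5, 126.0], np.int32(81)), ([11.1, 141.5], np.int32(282)), ([323.0, 144.1], np.int32(76)), ([322.6, 160.5], np.int32(240))]
```

View pics/lid6.png

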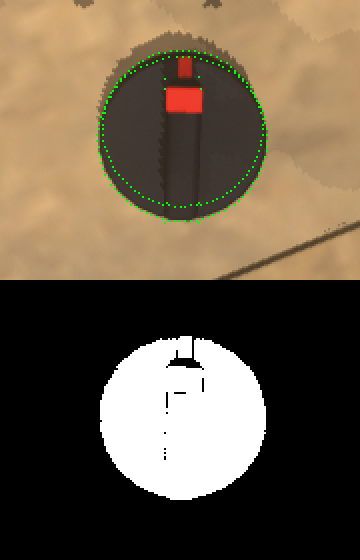

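The overlay fits: the disc outline, the bar edges and the red end all agree. The lid centre is (0.444, 0.339) and its yaw is 156°. I'll grasp it after checking the clearance to the white carton.

```bash
python3 - <<'E'
from h import *
d=ctrl.capture('top');g=np.array([.4440,.3387])
k=[ray(d,p,.124)[:2] for p in((213.3,271.7),(213.3,290),(200,271.7))]
print([ (q.round(3),np.linalg.norm(q-g).round(3)) for q in k])
if min(np.linalg.norm(q-g) for q in k)>.065:
    L=lambda z,v:ctrl.move_linear([*g,z],v=v)
    L(.10,.15);print(ctrl.state()['contact_force']);L(.06,.1);L(.043,.06);print(ctrl.state()['contact_force'])
    ctrl.grip(0,60);s=ctrl.state();print(s['t'],s['finger_gap'],s['grasp_force'],s['ee_pos'],s['eef_rot'],s['contact_force'])
    L(.30,.2)
    c=np.array([.6773,.0785]);a=np.radians(9.6);v=c-.085*np.array([np.cos(a),np.sin(a)])
    ctrl.move_to([*v,.32],[180,0,9.6]);ctrl.hold(.3)
    s=ctrl.state();print(s['t'],s['finger_gap'],s['ee_pos'],s['joint_pos'].round(1))
    d=ctrl.capture('wrist');show(d,'w7')
    for l,z in(('canister_mouth',.146),('open_mark',.13),('lock_mark',.13)):print(l,see('wrist',l,z,d))
    print([proj(d,[*c,.146]),proj(d,[*(c+.045*np.array([np.cos(a),np.sin(a)])),.117])])
E
```

```text
[(array([0.336, 0.318]), np.float64(0.11)), (array([0.284, 0.318]), np.float64(0.162)), (array([0.337, 0.356]), np.float64(0.108))]
[ 0.26239597  0.70684073 -0.19120708]
[-0.37811484 -0.02507553  0.29219908]
26.2083 0.01284031761175648 59.305490255355835 [0.44436647 0.33894039 0.0434136 ] [1.79953426e+02 3.24113382e-02 1.55999503e+02] [0.48841085 1.00103252 2.79610679]
29.7 0.01258651992612769 [0.59343654 0.06468245 0.32002859] [-0.4 17.3 81.4  0.  81.3 79.9]
canister_mouth [([0.6763, 0.078], 0.71)]
open_mark [([0.7222, 0.0866], 0.66)]
lock_mark [([0.7123, 0.0521], 0.62)]
[array([323.11546058,  76.63342055]), array([323.12011388,  19.77089472])]
```

View pics/w7.png

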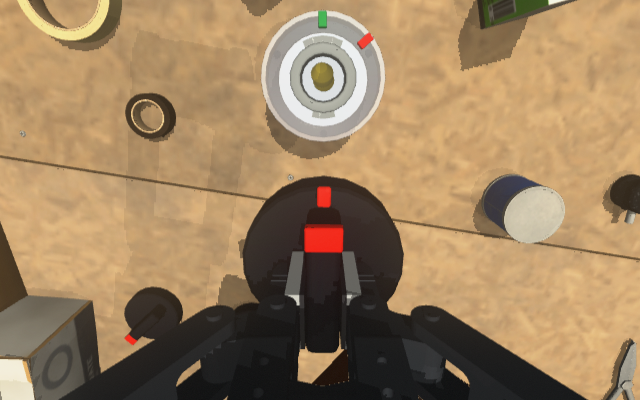

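The lid is held level with its red end pointing at the green mark. The neck is at about (322,77) against a prediction of (323,77). One refined neck fit, then I'll lower it.

```bash
python3 - <<'E'
from h import *
d=ctrl.capture('wrist');c=np.array([.6773,.0785])
g=cv2.GaussianBlur(cv2.cvtColor(d['pixels'],cv2.COLOR_RGB2GRAY).astype(np.float32),(0,0),.7)
G=np.hypot(cv2.Sobel(g,5,1,0),cv2.Sobel(g,5,0,1));th=np.linspace(0,2*np.pi,120)
def score(o,r):
    P=np.array([proj(d,[c[0]+o[0]+r*np.cos(t),c[1]+o[1]+r*np.sin(t),.146]) for t in th],np.float32)
    return np.median(cv2.remap(G,P[:,0].copy(),P[:,1].copy(),cv2.INTER_LINEAR))
w=np.arange(-4,4.1,.5)*1e-3
for r in(.018,.0265,):
    S=np.array([[score((a,b),r) for b in w] for a in w]);i=np.argwhere(S>.93*S.max());print(r,S.max(),(c+w[i].mean(0)).round(4),w[i].std(0))
im=d['pixels'][:,:,::-1].copy();q=cv2.resize(im[10:150,250:400],None,fx=5,fy=5,interpolation=cv2.INTER_CUBIC)
for r in(.018,.0265):
    for t in th[::3]:
        u=proj(d,[c[0]+r*np.cos(t),c[1]+r*np.sin(t),.146]);cv2.circle(q,(int((u[0]-250+.5)*5),int((u[1]-10+.5)*5)),1,(0,0,255),-1)
cv2.imwrite('pics/n8.png',q[:580])
E
```

```text
0.018 230.00563 [0.6775 0.0786] [0.0004714 0.0004969]
0.0265 219.11676 [0.6761 0.0787] [0.0002357 0.0002357]
```

View pics/n8.png

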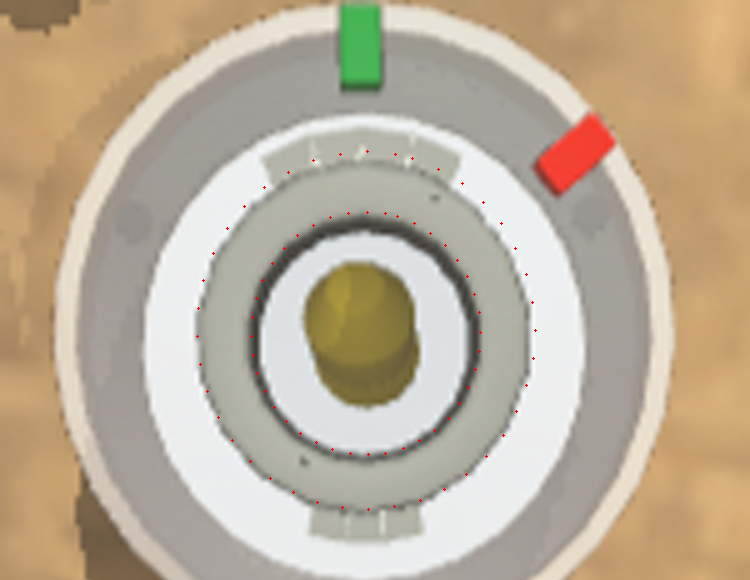

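The neck edge sits about 1 px below the overlay, so I'll use a centre of (0.6765, 0.0787). I'll lower in steps, watching the force.

```bash
python3 - <<'E'
from h import *
c=np.array([.6765,.0787])
ctrl.move_linear([*c,.24],v=.15);ctrl.move_linear([*c,.195],v=.08);ctrl.hold(.2)
s=ctrl.state();b=s['contact_force'].copy();print(s['t'],s['ee_pos'],s['eef_rot'],b)
for z in np.arange(.191,.1725,-.002):
    ctrl.move_linear([*c,z],v=.03);s=ctrl.state();f=s['contact_force']-b
    print(round(z,4),s['ee_pos'].round(4),f.round(1))
    if f[2]>12 or np.hypot(f[0],f[1])>20:break
print(s['t'],s['moment'],s['finger_gap'])
E
```

```text
31.7917 [0.67697498 0.07872249 0.19568998] [ 1.79988239e+02 -7.07155410e-02  9.60181085e+00] [ 0.76635896  0.36370982 -0.579859  ]
0.191 [0.6763 0.0787 0.1907] [-0.4 -0.1  0.8]
0.189 [0.6764 0.0787 0.1888] [-0.9 -1.  -0.5]
0.187 [0.6764 0.0787 0.1868] [-0.8 -0.2 -0.1]
0.185 [0.6763 0.0787 0.1848] [ 0.1 -1.1 -0.1]
0.183 [0.6764 0.0787 0.1828] [-0.2 -0.7 -0.3]
0.181 [0.6764 0.0787 0.1808] [-0.7  0.4 -0. ]
0.179 [0.6764 0.0787 0.1788] [-0.  -0.3  0.3]
0.177 [0.6764 0.0787 0.1768] [-0.2 -0.4 -0.6]
0.175 [0.6764 0.0787 0.1748] [-1.5 -0.7  0.4]
0.173 [0.6769 0.0787 0.1734] [-0.9 -0.1  2.4]
34.325 [ 0.03497312  0.01496061 -0.02765354] 0.012926019020627701
```

It went down without contact on the ears and now rests on the rim. Next I turn it clockwise 50°, in steps.

```bash
python3 - <<'E'
from h import *
c=np.array([.6765,.0787]);ctrl.hold(.3);b=ctrl.state()['contact_force'].copy()
for y in(4,-5,-14,-23,-32,-40.4):
    ctrl.move_to([*c,.1736],[180,0,y]);s=ctrl.state();f=s['contact_force'];print(s['t'],y,s['eef_rot'][2].round(1),s['ee_pos'].round(4),f.round(1),s['moment'].round(2))
    if np.linalg.norm(f)>25 or np.abs(s['moment']).max()>4:break
else:
    ctrl.hold(.3);print(ctrl.state()['ee_pos'],ctrl.state()['joint_pos'].round(1))
E
```

```text
34.875 4 4.1 [0.6763 0.0787 0.1734] [-0.3 -0.9  1.1] [ 0.02 -0.04 -0.04]
35.15 -5 -4.7 [0.6763 0.0787 0.1734] [-0.5 -0.9  1.2] [ 0.04  0.02 -0.01]
35.425 -14 -13.6 [0.6764 0.0787 0.1734] [ 0.4  0.2 -0.3] [ 0.   -0.   -0.03]
35.7 -23 -22.6 [0.6764 0.0787 0.1734] [ 1.2 -0.6  0.8] [ 0.04 -0.02  0.  ]
35.975 -32 -31.6 [0.6764 0.0787 0.1734] [-0.2 -0.8 -0.9] [ 0.06  0.01 -0.03]
36.2417 -40.4 -40.0 [0.6764 0.0786 0.1735] [ 0.1 -0.3 -0.7] [ 0.03 -0.03 -0.03]
[0.67639955 0.07867361 0.1734806 ] [  0.8  31.   80.4  -0.   68.6 131.1]
```

```bash
python3 - <<'E'
from h import *
c=np.array([.6765,.0787])
ctrl.grip(.034);ctrl.hold(.2);print(ctrl.state()['contact_force'])
ctrl.move_linear([*c,.27],v=.12)
a=np.radians(9.6);v=c-.085*np.array([np.cos(a),np.sin(a)])
ctrl.move_to([*v,.32],[180,0,9.6]);ctrl.hold(.3)
d=ctrl.capture('wrist');print(ctrl.state()['t'])
for l,z in(('lid',.13),('lid_pointer',.13),('lid_grip',.172),('lock_mark',.13)):print(l,see('wrist',l,z,d))
im=d['pixels'][:,:,::-1].copy()
for P in lidpts(*c,np.radians(-40.2),.13):
    for p in P:
        u=proj(d,p).astype(int)
        cv2.circle(im,tuple(u.tolist()),0,(0,255,0),-1)
cv2.imwrite('pics/f9.png',cv2.resize(im[0:170,220:440],None,fx=3.4,fy=3.4,interpolation=cv2.INTER_NEAREST))
E
```

```text
[ 0.22010214  0.07131692 -0.13573073]
39.2333
lid [([0.6782, 0.0765], 0.92), ([0.4298, 0.2086], 0.56)]
lid_pointer [([0.4085, 0.2295], 0.81), ([0.7115, 0.0516], 0.67)]
lid_grip [([0.6795, 0.0784], 0.82), ([0.7416, -0.0346], 0.58), ([0.4364, 0.2014], 0.57)]
lock_mark [([0.713, 0.0503], 0.66)]
```

View pics/f9.png

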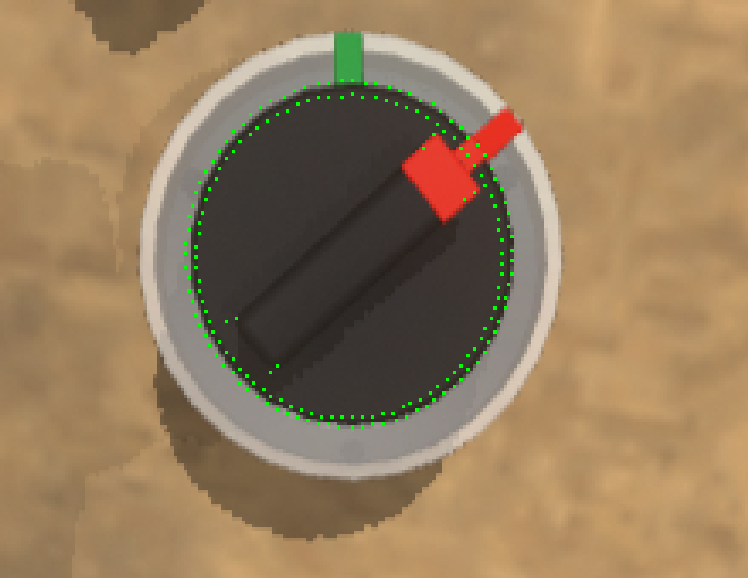

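The lid is fully down and centred within the projected outline, and its pointer at (490,135) lines up with the red mark at (510,120). The gripper is clear, so I'll hand in.

```bash
python3 -c "
from rig import ctrl
print(ctrl.hand_in())"
```

```text
the job is handed in; nothing more can be done
None
```

I put both yellow caps in the canister, closed the lid and turned it to the red mark, then let go and handed the job in at about 39 s; the rig did not report a verdict.

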